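# Set the eyelet in a marbled sample board

### The job

Take the marbled board out of its stock tray, load it into the eyelet press so that its eyelet end lies flat on the work table, snug against the back fence and the end stop with the eyelet right under the punch, and pull the lever down to its stop. Ease the lever all the way back up without letting it fly, then lay the finished board flat, face up, on the single sheet of paper that lies between the tray and the press. Leave the jars, the comb and the dish where they are.

Things in the scene. Friction and masses are not known exactly. Their poses are not given: they have to be found in the camera images.
- press: Eyelet press, fixed, grey cast C-frame. Origin on the bench under the punch; x from the open front (lever side) to the column, y along the work table to its long wing, z up. Sizes in mm in this frame. Base x -90..115, y -65..65, 16 high; column x 55..97, y -22..22; head x -30..97, y -28..28, z 120..165. Lever in the plane y=0
- die (a point): centre of the lower die, in the top face of the press's steel work table, under the punch; axes as press. The table top (60 above the bench) spans x -29..29, y -35..85 mm from here, with two legs under y=76. The board goes in from the +y side, its tail sticking out past the wing's end
- fence (a point): middle of the foot of the back fence's face on the work table. The face looks to the press's -x, 22.5 mm from the die, runs along y from -22 to 82 mm, is 14 high, 6 thick. No finger fits behind a board there, so hold the board by its tail (past y=90)
- stop (a point): foot of the end stop's face on the work table. The face looks to the press's +y, 15 mm from the die (y=-15), is 14 high, 6 thick, from x=-20 to 22 mm. A board snug on fence and stop has its eyelet on the die
- punch (a point): centre of the punch's mouth (16 mm spring sleeve) at rest, 37 mm above the work table; fixed point. At the lever's stop the mouth is 4 mm above the table and the sleeve gives way by the rest on the eyelet, pressing with 5 to 10 N. A guide boss of 32 mm hangs under the head down to 106 above the bench
- lever (a joint): lever angle: 0 up at rest (spring), 0.85 at its stop, pulled down. Pivot 35 mm behind the die (press x=+35), 190 above the bench, axis along the press's y. The ball's centre is 220 mm from it towards -x: 0.60 rad above the horizontal at rest, 0.25 below at the stop. Takes 3 to 10 N at the ball; let go at the stop, it flies up at about 5 rad/s
- lever_ball (a point): centre of the black ball, 32 mm across, at the end of the 14 mm lever rod; the ball is taken from above with the fingers closing along the press's y. About 314 mm above the bench at rest, 136 at the stop
- board: stiff board 140 x 45 x 5 mm, 35 g, marbled paper on its face. Origin at the centre of its underside, x along its length to the eyelet end, z out of the face. Brass eyelet 15 mm wide, its head 2 mm proud of the face, at x=+55. Starts face up in the tray. In the press its x points along the press's -y and its origin is 55 mm from the die towards +y
- eyelet (a point): the eyelet's axis at the board's underside, 15 mm from the board's end (board x=+55)
- tray: plywood stock tray, fixed, outside 160 x 67 x 30 mm, inside 150 x 57. Origin at the centre of its underside, x along its length and along the board's x. The board rests on a bed 34 wide, 12 above the bench. Each long wall has a thumb notch 46 wide at its middle, down to the 4 mm floor: only there can the board be gripped across its width
- sheet: single sheet of white paper on the bench between the tray and the press (not the pile at the side), 240 (x) x 150 (y) x 2 mm, fixed; origin at the centre of its underside
- jar_a: red paint jar, 64 across, 72 high, with a brush handle up to 155; stands on the bench, origin under its centre
- jar_b: blue paint jar of the same size with a brush handle; origin under its centre
- comb: wooden marbling comb 200 x 26 x 12 mm with fine steel teeth, lying on the bench; origin at the centre of its underside
- dish: small steel dish of spare eyelets, 68 across, 20 high; origin under its centre

How it is judged:
By the outcome, as a careful person would: the job done as asked, in the order asked, and still so for the second after the job is handed in, with the robot touching nothing.
It also fails if it takes over 72 s, if anything falls off the work surface, if the arm or the gripper's body presses on something with over 40 N, if the wrist force passes 120 N, or if a joint passes its speed limit or range.

### The arm

A 7-joint arm with a two-finger parallel gripper is mounted at the origin on the work surface. World frame = base frame: x ahead of the robot, y to its left, z up, the work surface at z = 0. Lengths are in m, angles in rad, forces in N, time in s.
With the tool pointing down it reaches from about 0.425 to 0.925 m from the base axis. Payload 6.8 kg.
Tool frame: the origin (TCP) lies at the very end of the fingers, on their centre line; the grasp point (between the pads) lies 19 mm behind it; z points along the fingers, y is the line along which they close (so a half turn about z gives the same grasp; the last joint's range is limited). The gripper opens to 85 mm and grips with 20 to 120 N. Pads are 22 mm wide; open, the fingers measure 114 mm over their backs; the gripper's body (76 mm by 85 mm) begins 54 mm behind the grasp point. The pads swing forward as they close: fully open they stand 13 mm farther back than shut.
Start: joints at [-1.274, 0.477, 0.022, 1.555, -0.011, 1.109, -0.083], TCP at [0.266, 0.62, 0.231] pointing down, gripper open.
Joint ranges: [-2.96, 2.96], [-0.34, 2.1], [-1.41, 1.46], [0.24, 2.44], [-1.37, 4.51], [0.17, 1.92], [-2.96, 2.96]. Speed limits (rad/s): [2.39, 2.39, 3.14, 3.14, 3.14, 3.14, 3.14].

### API

Orientations are given as a unit quaternion [w, x, y, z].
In Python, from station import bot gives the robot as it stands.
- The arm moves only by the shell command python3 nudge.py 'ROWS' [FORCE]. ROWS is a JSON list of rows, 1 to 20 of them, each an object with the fields xyz (a list: dx, dy, dz in m), spin (a turn about the tool's z in rad), jaw (the opening from 0.0 (shut) to 1.0 (fully open)); a field left out counts as zero (the opening has to be given); each row shifts and turns the commanded pose from where the row before left it, along the tool's axes as they then stand; what a row does not reach is not made up. A row lasts 1/10 s, in which the tool goes at most 0.05 m and 0.15 rad, less where a joint would pass 70% of its speed; a pose out of reach is approached as far as the arm can. The fingers move at their own pace and stop on an object; FORCE is the grip in N (left out, the last holds). Time passes only in rows, so rows that do not move let the fingers close. It prints the time, the measured TCP pose, the force, the opening and the grip force at its end. Input that does not fit is refused with a message, and nothing moves.
- bot.get_obs(): the state, without advancing time (a new reading comes with each control period).
- bot.read_camera(name): name is "side" or "top"; returns the picture (400x640x3 uint8, blue, green, red); there is no depth.
- bot.camera_info(name): a dict with "vertical_fov" (degrees; the focal length in pixels is half the picture's height over the tangent of half this angle, whatever the lens; pixels are square), "cx", "cy" (the principal point, pixels), "view" (4x4, takes a point from world to camera coordinates). Camera axes: x right, y up, looking along -z (the intrinsics and any distortion apply to the point x, -y, -z); pixel columns grow to the right and rows downward; lengths in m; the calibration is good to about 2 mm. A picture is of the moment at which its call begins. camera_info takes no time and is no camera call.
- bot.hand_in(): hands the job in; it is judged then, once.
The state is a dict: "t": time; "q": joint angles; "joint_vel": joint speeds; "joint_torque": joint torques, N m; "eef_pos": TCP position; "tool_rot": TCP orientation; "contact_force": force on the tool from outside, world axes, zero at the start; "torque": the same for the moment, N m; "gripper_width": opening from 0.0 (shut) to 1.0 (fully open); "grasp_force": force on a finger pad.
Only numpy, scipy, OpenCV 4.12 (cv2) and the standard library are available. Lean on these libraries where they do the work, as an engineer would, in place of code of your own. Each camera call takes 0.05 s, during which the arm holds its last target. There are 200 camera calls.

## Working session

There is one attempt and no reset: what is moved stays moved. The work goes in short steps, Python scripts to look and compute and a shell command to move; the robot and the scene stay as the last step left them, time stands still between calls to the robot, and variables do not carry over. Pictures are saved under pics/ and viewed, at most 10 in all, crops included, and the job is handed in when it is done.

```bash
ls; mkdir -p pics; python3 - <<'E'
from station import bot
import cv2
for n in("side","top"):
    cv2.imwrite(f"pics/{n}0.png",bot.read_camera(n)); print(n,bot.camera_info(n))
print(bot.get_obs())
E
```

```text
nudge.py
pics
station.py
side {'vertical_fov': 57.21174296527137, 'cx': 317.62150896507836, 'cy': 197.16633958953554, 'view': array([[-0.93452335, -0.35580657, -0.00823384,  0.62930852],
       [ 0.22218518, -0.60132846,  0.767488  , -0.24754845],
       [-0.27802852,  0.71540602,  0.64101043, -0.91568725],
       [ 0.        ,  0.        ,  0.        ,  1.        ]])}
top {'vertical_fov': 51.350182974592954, 'cx': 319.2004199822642, 'cy': 194.37906217504877, 'view': array([[-0.0187396 , -0.99981121, -0.00513631,  0.10351087],
       [ 0.97912371, -0.01939132,  0.20233816, -0.64289414],
       [-0.20239956, -0.00123735,  0.97930224, -1.10105159],
       [ 0.        ,  0.        ,  0.        ,  1.        ]])}
{'t': 0.1, 'q': array([-1.27414607,  0.47772566,  0.02235756,  1.55634394, -0.01148839,
        1.10932285, -0.08310788]), 'joint_vel': array([ 0.00014075, -0.00330819, -0.00352612, -0.00555649, -0.0001932 ,
        0.00139188, -0.00030248]), 'joint_torque': array([ 4.19606149e-03, -5.97762179e+01,  1.61359336e+00, -2.81956083e+01,
        1.27460039e-02,  5.12623665e-03, -3.51389804e-05]), 'eef_pos': array([0.26561808, 0.6199567 , 0.23042138]), 'tool_rot': array([-9.92420720e-05,  2.00994440e-01,  9.79592026e-01, -8.29775415e-04]), 'contact_force': array([ 0.91292359,  0.11292469, -0.05707856]), 'torque': array([ 0.01330836,  0.02581638, -0.07064385]), 'grasp_force': 0.0, 'gripper_width': 1.000866782017423}
```

View pics/side0.png

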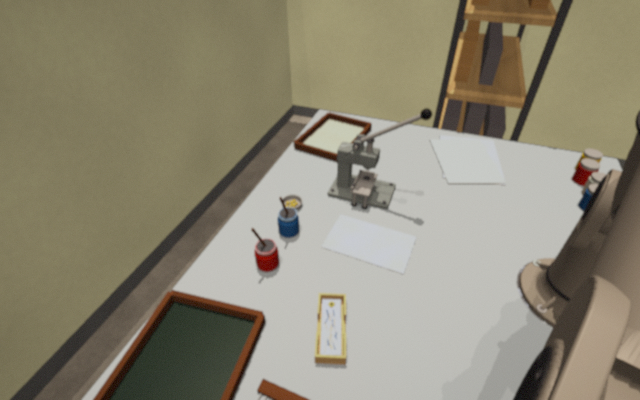

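View pics/top0.png

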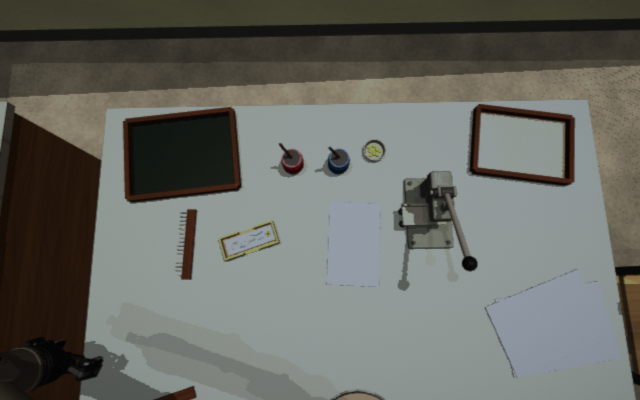

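```bash
cat >h.py <<'E'
import numpy as np,cv2
from scipy.optimize import least_squares
from station import bot
CI={n:bot.camera_info(n) for n in("side","top")}
def proj(n,P):
    c=CI[n];P=np.atleast_2d(P);v=np.array(c["view"]);q=P@v[:3,:3].T+v[:3,3]
    f=200/np.tan(np.radians(c["vertical_fov"])/2)
    return np.c_[c["cx"]+f*q[:,0]/-q[:,2],c["cy"]-f*q[:,1]/-q[:,2]]
def at_z(n,uv,z):
    return least_squares(lambda p:(proj(n,[p[0],p[1],z])-uv).ravel(),[.6,0.]).x
def tri(us,ut):
    r=least_squares(lambda p:np.r_[(proj("side",p)-us).ravel(),(proj("top",p)-ut).ravel()],[.6,0,.05]);return r.x,np.abs(r.fun).max()
def crop(im,x0,y0,w,h,s):
    o=cv2.resize(im[y0:y0+h,x0:x0+w],None,fx=s,fy=s,interpolation=cv2.INTER_CUBIC)
    for i in range(x0-x0%-10,x0+w,10):
        cv2.line(o,(int((i-x0+.5)*s),0),(int((i-x0+.5)*s),6 if i%50 else 14),(0,0,255),1)
        if i%20==0: cv2.putText(o,str(i),(int((i-x0+.5)*s)-10,24),0,.35,(0,0,255),1)
    for i in range(y0-y0%-10,y0+h,10):
        cv2.line(o,(0,int((i-y0+.5)*s)),(6,int((i-y0+.5)*s)),(0,0,255),1)
        if i%20==0: cv2.putText(o,str(i),(8,int((i-y0+.5)*s)+4),0,.35,(0,0,255),1)
    return o
E
python3 - <<'E'
from h import *
im={n:np.mean([bot.read_camera(n).astype(float) for _ in range(3)],0).astype(np.uint8) for n in("top","side")}
for n in im: cv2.imwrite(f"pics/{n}avg.png",im[n])
t,s=im["top"],im["side"]
cv2.imwrite("pics/c1.png",crop(t,390,164,100,114,5))
A=crop(t,214,214,72,54,7);cv2.imwrite("pics/c2.png",np.hstack([A,np.vstack([crop(s,308,288,48,78,6)])[:378]]) if 0 else A)
cv2.imwrite("pics/c3.png",crop(s,318,96,124,134,4.4))
B=crop(s,308,288,48,80,7);H=max(A.shape[0],B.shape[0]);Z=np.zeros((H,A.shape[1]+B.shape[1],3),np.uint8)
Z[:A.shape[0],:A.shape[1]]=A;Z[:B.shape[0],A.shape[1]:]=B;cv2.imwrite("pics/c2.png",cv2.resize(Z,None,fx=min(1,800/Z.shape[1]),fy=min(1,800/Z.shape[1]))); print(Z.shape)
E
```

```text
(560, 840, 3)
```

View pics/c1.png

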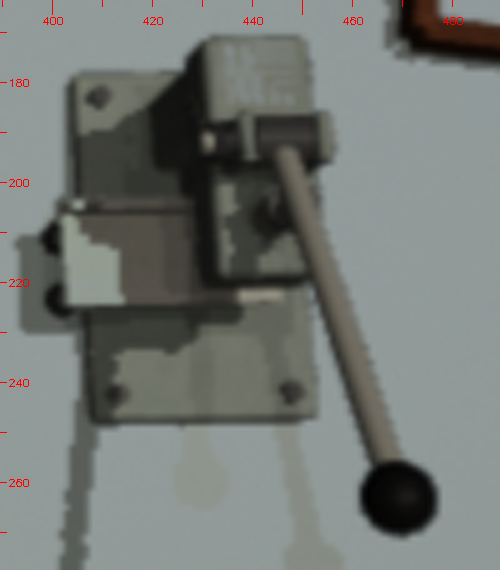

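View pics/c2.png

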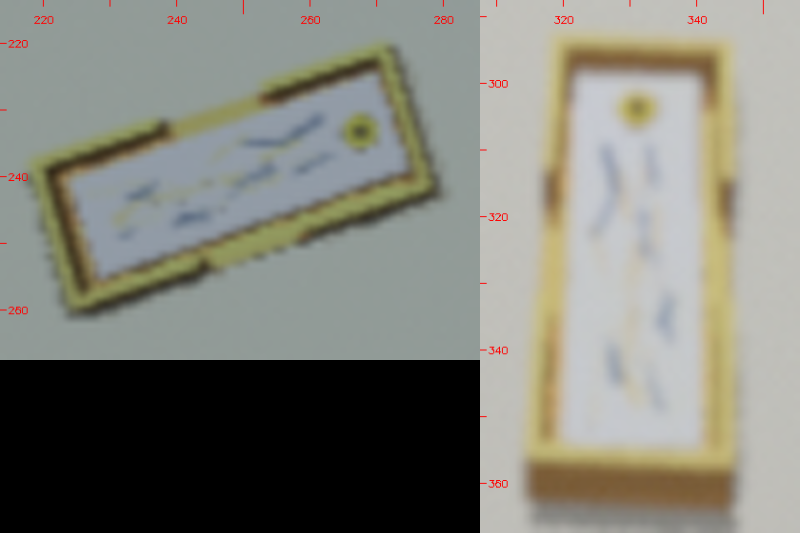

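View pics/c3.png

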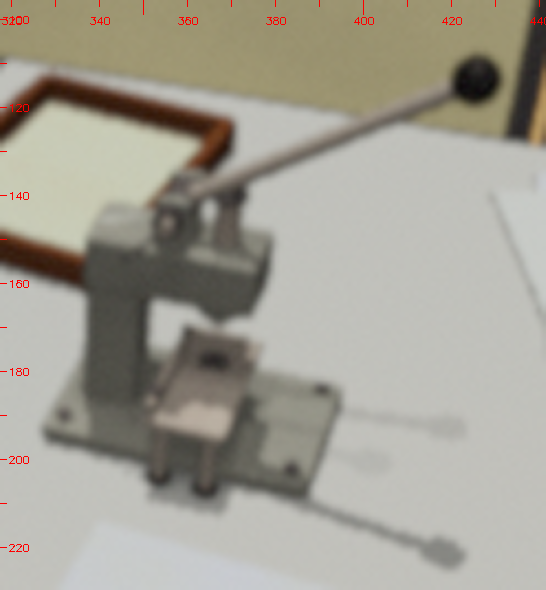

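```bash
cat >fit.py <<'E'
from h import *
def fit(F,x0,fz=True):
    # F: (cam,u,v,X,Y,Z mm)
    def res(p):
        c,s=np.cos(p[2]),np.sin(p[2]);o=[]
        for n,u,v,X,Y,Z in F:
            P=[p[0]+(c*X-s*Y)/1e3,p[1]+(s*X+c*Y)/1e3,Z/1e3+(p[3] if fz else 0)]
            o+=list((proj(n,P)[0]-[u,v]))
        return np.array(o)
    r=least_squares(res,x0,loss="soft_l1");return r.x,res(r.x).reshape(-1,2)
if __name__=="__main__":
    np.set_printoptions(precision=4,suppress=True)
    T=[("top",219.5,237.8,-80,33.5,30),("top",272,220.25,80,33.5,30),("top",279.2,242,80,-33.5,30),("top",224.3,260.9,-80,-33.5,30),
       ("side",318.45,293.8,80,33.5,30),("side",345.75,293.5,80,-33.5,30),("side",315,356.95,-80,33.5,30),("side",346.05,356.95,-80,-33.5,30)]
    print("tray",*fit(T,[.6,.3,-1.4,0]))
    print("eyelet",tri([331.05,303.7],[267.65,233.3]))
    P=[("top",403.9,178.5,115,65,16),("top",452.9,247.1,-90,-65,16),("top",408.5,247.9,-90,65,16),("top",402.7,224.3,-29,85,60),
       ("top",430.5,171.1,97,28,165),("top",451.1,171.5,97,-28,165),("top",432.5,219.9,-30,28,165),
       ("top",469.3,263.1,-146.6,0,314.2),("side",425.9,113.5,-146.6,0,314.2),
       ("side",387,206.9,-90,65,16),("side",395,184.1,-90,-65,16),("side",327.3,193.7,115,65,16),("side",352.3,189.1,29,85,60),("side",368.9,195.5,-29,85,60)]
    print("press",*fit(P,[.6,-.3,0,0]))
    print("ball",tri([425.9,113.5],[469.3,263.1]))
    for uv in [(328,203),(379,203),(379,286),(327,286)]: print("sheet",at_z("top",uv,.002))
E
python3 fit.py
```

```text
tray [ 0.5266  0.2937 -1.2575 -0.0036] [[-1.0585 -0.4357]
 [-0.0081 -1.0983]
 [-0.0283 -0.7267]
 [ 0.7902 -1.028 ]
 [ 0.4325 -0.7152]
 [ 0.5578  0.6153]
 [ 0.264  -0.2142]
 [ 0.9793  1.2227]]
eyelet (array([0.5454, 0.2413, 0.0193]), np.float64(0.6699716643793181))
press [ 0.5848 -0.2247 -0.0009 -0.0023] [[-0.0266 -0.4401]
 [ 0.77   -0.1275]
 [-0.3853 -0.0916]
 [ 0.1109  0.3789]
 [-0.804  -0.3932]
 [ 0.1853 -1.1949]
 [ 0.7872 -0.6748]
 [-0.3096  0.1755]
 [ 0.8961  1.2694]
 [ 1.3838  0.0938]
 [ 1.7115 -0.7334]
 [-0.0088 -0.9395]
 [-1.2051  2.5781]
 [ 0.2082  0.2803]]
ball (array([ 0.4395, -0.2242,  0.3153]), np.float64(0.617947291864823))
sheet [0.6315 0.0657]
sheet [ 0.6286 -0.0845]
sheet [ 0.3898 -0.0731]
sheet [0.3926 0.0741]
```

```bash
cat >to.py <<'E'
# python3 to.py x y z yaw_of_tool_y : prints turn, then displacement in tool axes after the turn
import sys,numpy as np
from station import bot
from scipy.spatial.transform import Rotation as R
o=bot.get_obs();w,x,y,z=o["tool_rot"];Rm=R.from_quat([x,y,z,w]).as_matrix()
t=np.array([float(a) for a in sys.argv[1:4]]);yaw=float(sys.argv[4])
cur=np.arctan2(Rm[1,1],Rm[0,1]);turn=-((yaw-cur+np.pi)%(2*np.pi)-np.pi)
c,s=np.cos(yaw),np.sin(yaw);M=np.c_[[-s,c,0],[c,s,0],[0,0,-1]]
print("turn %.4f"%turn,"disp",np.round(M.T@(t-o["eef_pos"]),4),"q7 %.2f"%o["q"][6],"tilt",np.round(Rm[:,2],3), "yaw %.4f"%cur,"t",o["t"])
E
python3 to.py .526 .2937 .12 .3133
python3 nudge.py '[{"spin":0.142,"jaw":0.75},{"spin":0.142,"jaw":0.75},{"spin":0.142,"jaw":0.75},{"spin":0.142,"jaw":0.75},{"spin":0.142,"jaw":0.75},{"spin":0.142,"jaw":0.75},{"xyz":[-0.039,0.0147,0.0111],"jaw":0.75},{"xyz":[-0.039,0.0147,0.0111],"jaw":0.75},{"xyz":[-0.039,0.0147,0.0111],"jaw":0.75},{"xyz":[-0.039,0.0147,0.0111],"jaw":0.75},{"xyz":[-0.039,0.0147,0.0111],"jaw":0.75},{"xyz":[-0.039,0.0147,0.0111],"jaw":0.75},{"xyz":[-0.039,0.0147,0.0111],"jaw":0.75},{"xyz":[-0.039,0.0147,0.0111],"jaw":0.75},{"xyz":[-0.039,0.0147,0.0111],"jaw":0.75},{"xyz":[-0.039,0.0147,0.0111],"jaw":0.75}]' 30; python3 to.py .526 .2937 .011 .3133
python3 - <<'E'
from h import *
t=bot.read_camera("top");s=bot.read_camera("side")
a=crop(t,205,200,90,80,4.2);b=crop(s,290,230,80,140,3.5)
Z=np.zeros((max(a.shape[0],b.shape[0]),a.shape[1]+b.shape[1],3),np.uint8);Z[:a.shape[0],:a.shape[1]]=a;Z[:b.shape[0],a.shape[1]:]=b
cv2.imwrite("pics/g1.png",Z)
E
```

```text
t: 2.0
eef_pos: [0.5271, 0.2938, 0.1201]
tool_rot: [0.0, 0.588, 0.809, 0.0]
contact_force: [1.1, 0.2, 0.0]
gripper_width: 0.748
grasp_force: 0.0
turn 0.0010 disp [ 0.0003 -0.001   0.1091] q7 -0.15 tilt [ 0.  0. -1.] yaw 0.3143 t 2.0
```

View pics/g1.png

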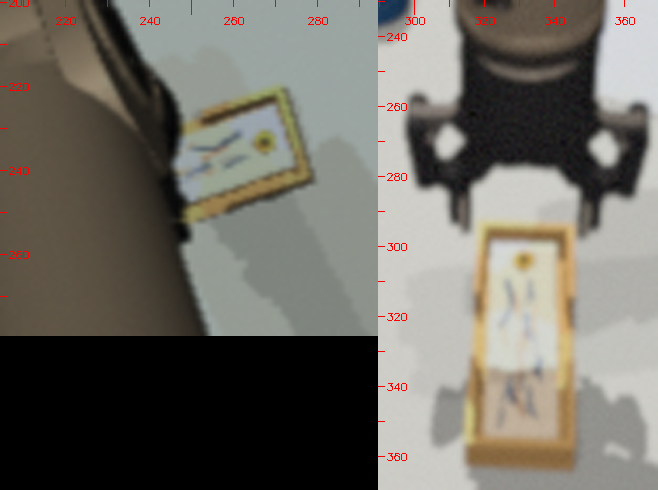

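```bash
python3 - <<'E'
from h import *
print(proj("side",[[.5271,.2938,.12],[.5271,.2938,.128]]), proj("side",[[.5271+.0304,.2938+.0099,.124],[.5271-.0304,.2938-.0099,.124]]))
E
python3 nudge.py '[{"xyz":[0,0,0.03],"jaw":0.75},{"xyz":[0,0,0.03],"jaw":0.75},{"xyz":[0,0,0.02],"jaw":0.75},{"xyz":[0,0,0.01],"jaw":0.75},{"xyz":[0,0,0.01],"jaw":0.75},{"xyz":[0,0,0.005],"jaw":0.75},{"xyz":[0,0,0.004],"jaw":0.75},{"jaw":0.75}]'
```

```text
[[332.38185198 298.89229819]
 [332.4487806  296.64545817]] [[317.25772572 297.21488098]
 [347.62652037 298.33231325]]
t: 2.9
eef_pos: [0.5263, 0.2951, 0.0115]
tool_rot: [0.0, 0.588, 0.809, 0.0]
contact_force: [0.1, -0.1, 0.0]
gripper_width: 0.75
grasp_force: 0.0
```

```bash
python3 nudge.py '[{"jaw":0.3},{"jaw":0.3},{"jaw":0.3},{"jaw":0.3},{"jaw":0.3}]' 40; python3 nudge.py '[{"xyz":[0,0,-0.01],"jaw":0.3},{"xyz":[0,0,-0.01],"jaw":0.3},{"xyz":[0,0,-0.02],"jaw":0.3},{"xyz":[0,0,-0.03],"jaw":0.3},{"xyz":[0,0,-0.03],"jaw":0.3}]'
```

```text
t: 3.4
eef_pos: [0.5266, 0.2952, 0.0123]
tool_rot: [0.0, 0.588, 0.809, 0.001]
contact_force: [-1.4, -0.7, 5.7]
gripper_width: 0.506
grasp_force: 40.3
t: 3.9
eef_pos: [0.526, 0.2948, 0.1129]
tool_rot: [0.0, 0.588, 0.809, -0.0]
contact_force: [-0.1, 0.2, -0.9]
gripper_width: 0.502
grasp_force: 40.7
```

```bash
python3 to.py .54 .04 .02 0
```

```text
turn 0.3139 disp [-0.2548  0.014   0.0929] q7 -0.15 tilt [-0. -0. -1.] yaw 0.3139 t 3.9
```

```bash
python3 nudge.py '[{"spin":0.105,"jaw":0.3},{"spin":0.105,"jaw":0.3},{"spin":0.104,"jaw":0.3},{"xyz":[-0.03,0.002,0],"jaw":0.3},{"xyz":[-0.04,0.002,0],"jaw":0.3},{"xyz":[-0.04,0.002,0],"jaw":0.3},{"xyz":[-0.04,0.002,0],"jaw":0.3},{"xyz":[-0.04,0.002,0.01],"jaw":0.3},{"xyz":[-0.035,0.002,0.02],"jaw":0.3},{"xyz":[-0.02,0.002,0.03],"jaw":0.3},{"xyz":[-0.01,0,0.02],"jaw":0.3},{"xyz":[0,0,0.01],"jaw":0.3},{"xyz":[0,0,0.006],"jaw":0.3},{"xyz":[0,0,0.005],"jaw":0.3},{"jaw":0.3}]'; python3 to.py .54 .04 .0025 0
```

```text
t: 5.4
eef_pos: [0.5404, 0.0412, 0.0105]
tool_rot: [-0.0, 0.707, 0.708, 0.0]
contact_force: [0.3, 0.3, 0.2]
gripper_width: 0.502
grasp_force: 40.7
turn 0.0017 disp [-0.0012 -0.0004  0.008 ] q7 0.09 tilt [ 0.     0.001 -1.   ] yaw 0.0017 t 5.4
```

```bash
python3 nudge.py '[{"xyz":[0,0,0.003],"jaw":0.3},{"xyz":[0,0,0.002],"jaw":0.3},{"xyz":[0,0,0.001],"jaw":0.3},{"xyz":[0,0,0.001],"jaw":0.3},{"jaw":0.3}]'
```

```text
t: 5.9
eef_pos: [0.5401, 0.04, 0.0033]
tool_rot: [-0.0, 0.707, 0.707, -0.0]
contact_force: [-0.2, 0.7, 0.4]
gripper_width: 0.503
grasp_force: 40.7
```

```bash
python3 nudge.py '[{"xyz":[0,0,0.001],"jaw":0.3},{"jaw":0.3}]';python3 nudge.py '[{"xyz":[0,0,0.001],"jaw":0.3},{"jaw":0.3}]'
```

```text
t: 6.1
eef_pos: [0.5402, 0.0399, 0.0024]
tool_rot: [0.0, 0.707, 0.707, 0.0]
contact_force: [-1.1, -0.1, 0.5]
gripper_width: 0.505
grasp_force: 40.8
t: 6.3
eef_pos: [0.5403, 0.0399, 0.0022]
tool_rot: [-0.0, 0.707, 0.707, 0.0]
contact_force: [-3.5, 0.1, 11.1]
gripper_width: 0.506
grasp_force: 42.3
```

```bash
python3 nudge.py '[{"xyz":[0,0,-0.001],"jaw":0.65},{"jaw":0.65},{"jaw":0.65},{"xyz":[0,0,-0.01],"jaw":0.65},{"xyz":[0,0,-0.03],"jaw":0.65},{"xyz":[0,0,-0.02],"jaw":0.65},{"xyz":[0.03,0,0],"jaw":0.65},{"xyz":[0.025,0,0],"jaw":0.65},{"jaw":0.65}]'
python3 - <<'E'
from h import *
t=bot.read_camera("top");s=bot.read_camera("side")
a=crop(t,270,180,130,120,3.2);b=crop(s,290,190,130,120,3.0)
Z=np.zeros((max(a.shape[0],b.shape[0]),a.shape[1]+b.shape[1],3),np.uint8);Z[:a.shape[0],:a.shape[1]]=a;Z[:b.shape[0],a.shape[1]:]=b
cv2.imwrite("pics/g2.png",cv2.resize(Z,(780,Z.shape[0]*780//Z.shape[1])));print(Z.shape)
E
```

```text
t: 7.2
eef_pos: [0.5403, 0.0996, 0.063]
tool_rot: [-0.001, 0.705, 0.709, 0.001]
contact_force: [0.3, 0.0, 0.4]
gripper_width: 0.651
grasp_force: 0.0
(384, 806, 3)
```

View pics/g2.png

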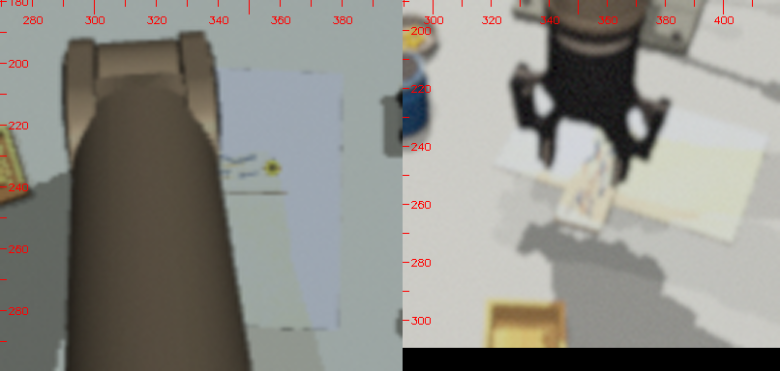

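```bash
python3 - <<'E'
from h import *
print(at_z("top",[356.7,233.5],.009))
E
python3 nudge.py '[{"xyz":[-0.004,0,0.03],"jaw":0.65},{"xyz":[0,0,0.02],"jaw":0.65},{"xyz":[0,0,0.006],"jaw":0.65},{"xyz":[0,0,0.003],"jaw":0.65},{"jaw":0.65}]'
```

```text
[ 0.53907256 -0.01492336]
t: 7.8
eef_pos: [0.5404, 0.0903, 0.0037]
tool_rot: [0.0, 0.707, 0.707, 0.0]
contact_force: [1.1, -0.0, -0.3]
gripper_width: 0.654
grasp_force: 0.0
```

```bash
python3 nudge.py '[{"xyz":[0,0,0.002],"jaw":0.6},{"xyz":[0,0,0.001],"jaw":0.6},{"jaw":0.6}]';python3 nudge.py '[{"xyz":[0,0,0.001],"jaw":0.6},{"xyz":[0,0,0.001],"jaw":0.6},{"jaw":0.6}]'
```

```text
t: 8.1
eef_pos: [0.5403, 0.0911, 0.0006]
tool_rot: [0.0, 0.707, 0.707, 0.0]
contact_force: [-0.8, 0.1, -0.3]
gripper_width: 0.6
grasp_force: 0.0
t: 8.4
eef_pos: [0.54, 0.091, -0.0018]
tool_rot: [-0.0, 0.707, 0.707, -0.0]
contact_force: [-0.2, 0.1, -0.0]
gripper_width: 0.597
grasp_force: 0.0
```

```bash
python3 nudge.py '[{"jaw":0.54},{"jaw":0.3},{"jaw":0.3},{"jaw":0.3}]' 50;  python3 nudge.py '[{"xyz":[0,0,-0.005],"jaw":0.3},{"xyz":[0,0,-0.015],"jaw":0.3},{"xyz":[0,0,-0.03],"jaw":0.3},{"xyz":[0,0,-0.04],"jaw":0.3},{"xyz":[0,0,-0.03],"jaw":0.3},{"jaw":0.3}]'; python3 to.py .5848 -.12 .1 0
python3 - <<'E'
from h import *
t=bot.read_camera("top");s=bot.read_camera("side")
a=crop(t,290,180,110,100,3.5);b=crop(s,290,150,130,130,3.0)
Z=np.zeros((max(a.shape[0],b.shape[0]),a.shape[1]+b.shape[1],3),np.uint8);Z[:a.shape[0],:a.shape[1]]=a;Z[:b.shape[0],a.shape[1]:]=b
cv2.imwrite("pics/g3.png",Z)
E
```

```text
t: 8.8
eef_pos: [0.5401, 0.091, -0.0016]
tool_rot: [-0.0, 0.707, 0.707, 0.0]
contact_force: [-1.1, -0.6, 3.5]
gripper_width: 0.509
grasp_force: 50.3
t: 9.4
eef_pos: [0.5432, 0.0914, 0.1234]
tool_rot: [0.002, 0.707, 0.707, 0.004]
contact_force: [0.5, -0.6, 0.2]
gripper_width: 0.501
grasp_force: 50.9
turn -0.0006 disp [-0.2114  0.0416  0.0234] q7 -0.07 tilt [ 0.008  0.003 -1.   ] yaw -0.0006 t 9.4
```

View pics/g3.png

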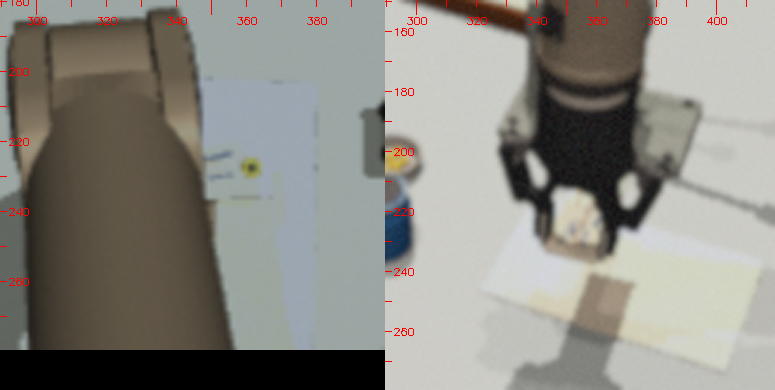

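```bash
python3 - <<'E'
from h import *
for z in(.124,.134,.144):print(z,at_z("top",[361.2,227.2],z))
E
python3 nudge.py '[{"xyz":[0,0.01,0.01],"jaw":0.3},{"xyz":[0,0.01,0.015],"jaw":0.3},{"xyz":[0,0.01,0.015],"jaw":0.3},{"xyz":[0,0.007,0.013],"jaw":0.3},{"xyz":[0,0,0.004],"jaw":0.3},{"jaw":0.3},{"jaw":0.3}]'; python3 to.py .5798 -.105 .066 0
python3 - <<'E'
from h import *
s=bot.read_camera("side");t=bot.read_camera("top");cv2.imwrite("pics/s4.png",s);cv2.imwrite("pics/t4.png",t)
a=crop(t,330,170,130,90,3);b=crop(s,310,130,110,110,3.6)
Z=np.zeros((max(a.shape[0],b.shape[0]),a.shape[1]+b.shape[1],3),np.uint8);Z[:a.shape[0],:a.shape[1]]=a;Z[:b.shape[0],a.shape[1]:]=b
cv2.imwrite("pics/g4.png",Z)
E
```

```text
0.124 [ 0.54285302 -0.01728713]
0.134 [ 0.54161516 -0.01630131]
0.144 [ 0.54037729 -0.01531549]
t: 10.2
eef_pos: [0.5768, 0.0908, 0.0612]
tool_rot: [-0.0, 0.707, 0.707, -0.0]
contact_force: [0.9, 0.4, 0.6]
gripper_width: 0.505
grasp_force: 50.9
turn -0.0002 disp [-0.1958  0.003  -0.0048] q7 -0.01 tilt [-0.001 -0.    -1.   ] yaw -0.0002 t 10.2
```

View pics/g4.png

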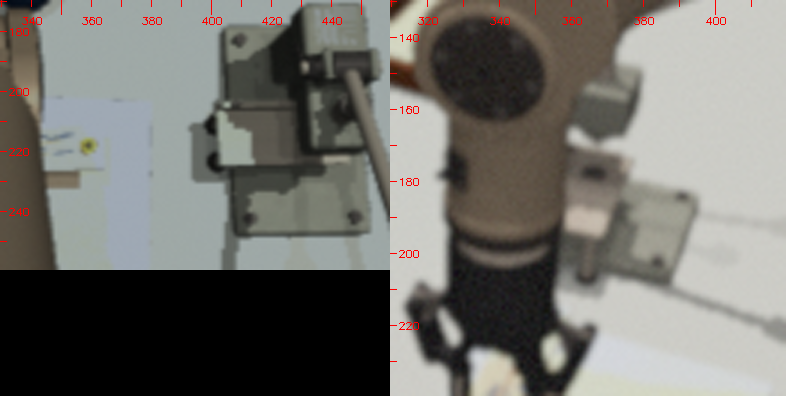

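```bash
python3 - <<'E'
from h import *
print("eyelet",at_z("top",[358.8,218.2],.072),"corner",at_z("top",[402.6,224.4],.06),"->die",at_z("top",[402.6,224.4],.06)+[.029,-.085])
print("fence back top end",at_z("top",[402.8,204],.074),"->die",at_z("top",[402.8,204],.074)+[-.0285,-.082])
print("tablefront side", at_z("side",[352.3,189.1],.06),at_z("side",[368.9,195.5],.06))
E
python3 nudge.py '[{"xyz":[0,0,-0.007],"jaw":0.3},{"xyz":[-0.03,0.0,0],"jaw":0.3},{"xyz":[-0.03,0.0,0],"jaw":0.3},{"xyz":[-0.03,0.0,0],"jaw":0.3},{"xyz":[-0.03,0.0,0],"jaw":0.3},{"xyz":[-0.02,0.0,0],"jaw":0.3},{"jaw":0.3},{"jaw":0.3}]'
```

```text
eyelet [ 0.57432945 -0.01677847] corner [ 0.55635295 -0.13873097] ->die [ 0.58535295 -0.22373097]
fence back top end [ 0.61132728 -0.13986899] ->die [ 0.58282728 -0.22186899]
tablefront side [ 0.61333461 -0.15073692] [ 0.55627648 -0.13809467]
t: 11.1
eef_pos: [0.5774, -0.0488, 0.069]
tool_rot: [0.0, 0.707, 0.707, 0.001]
contact_force: [-0.6, 0.4, -0.6]
gripper_width: 0.509
grasp_force: 50.9
```

```bash
python3 nudge.py '[{"xyz":[-0.02,0,0],"jaw":0.3},{"xyz":[-0.02,0,0],"jaw":0.3},{"xyz":[-0.015,0,0],"jaw":0.3},{"xyz":[0,0,0.004],"jaw":0.3},{"xyz":[0,0,0.003],"jaw":0.3},{"xyz":[0,0,0.002],"jaw":0.3},{"jaw":0.3}]';python3 nudge.py '[{"xyz":[0,0,0.001],"jaw":0.3},{"xyz":[0,0,0.001],"jaw":0.3},{"jaw":0.3}]'
```

```text
t: 11.8
eef_pos: [0.5769, -0.1025, 0.0587]
tool_rot: [-0.001, 0.706, 0.708, -0.0]
contact_force: [-0.4, 0.1, 0.5]
gripper_width: 0.505
grasp_force: 50.9
t: 12.1
eef_pos: [0.577, -0.1039, 0.0572]
tool_rot: [-0.0, 0.707, 0.707, -0.0]
contact_force: [0.6, 0.3, 0.2]
gripper_width: 0.501
grasp_force: 50.9
```

```bash
for i in 1 2; do python3 nudge.py '[{"xyz":[0,0,0.001],"jaw":0.3},{"jaw":0.3}]'; done
```

```text
t: 12.3
eef_pos: [0.5772, -0.104, 0.0565]
tool_rot: [0.0, 0.707, 0.707, 0.0]
contact_force: [-0.8, 0.2, 1.1]
gripper_width: 0.505
grasp_force: 51.1
t: 12.5
eef_pos: [0.5773, -0.1039, 0.0557]
tool_rot: [-0.0, 0.707, 0.707, 0.0]
contact_force: [-1.9, 1.1, 5.6]
gripper_width: 0.506
grasp_force: 51.5
```

```bash
python3 nudge.py '[{"xyz":[-0.003,0,0],"jaw":0.3},{"xyz":[-0.003,0,0],"jaw":0.3},{"xyz":[-0.002,0,0],"jaw":0.3},{"jaw":0.3}]'; for i in 1 2 3; do python3 nudge.py '[{"xyz":[-0.002,0,0],"jaw":0.3},{"jaw":0.3}]' | grep -E "eef|contact"; done
```

```text
t: 12.9
eef_pos: [0.5781, -0.1112, 0.056]
tool_rot: [0.0, 0.707, 0.707, 0.001]
contact_force: [0.0, 3.4, 6.2]
gripper_width: 0.501
grasp_force: 51.5
eef_pos: [0.5782, -0.113, 0.0561]
contact_force: [0.2, 3.1, 7.0]
eef_pos: [0.5783, -0.1149, 0.0561]
contact_force: [-0.1, 3.2, 6.7]
eef_pos: [0.5783, -0.1161, 0.0561]
contact_force: [0.1, 5.4, 6.6]
```

```bash
for i in 1 2 ; do python3 nudge.py '[{"xyz":[-0.001,0,0],"jaw":0.3},{"jaw":0.3}]' | grep -E "eef|contact"; done
```

```text
eef_pos: [0.5783, -0.1161, 0.0561]
contact_force: [0.2, 7.2, 8.2]
eef_pos: [0.5783, -0.1161, 0.0561]
contact_force: [-1.5, 9.7, 9.7]
```

```bash
python3 nudge.py '[{"xyz":[0.001,0.002,0],"jaw":0.3},{"xyz":[0,0.002,0],"jaw":0.3},{"jaw":0.3}]'| grep -E "eef|contact"; for i in 1 2 3 ; do python3 nudge.py '[{"xyz":[0,0.0015,0],"jaw":0.3},{"jaw":0.3}]' | grep -E "eef|contact|rot"; done
```

```text
eef_pos: [0.5789, -0.1161, 0.0558]
contact_force: [-10.6, 9.1, 16.0]
eef_pos: [0.579, -0.1161, 0.0557]
tool_rot: [-0.005, 0.707, 0.707, -0.001]
contact_force: [-13.2, 9.8, 20.9]
eef_pos: [0.5793, -0.1161, 0.0556]
tool_rot: [-0.006, 0.707, 0.707, -0.001]
contact_force: [-17.2, 9.4, 23.8]
eef_pos: [0.5808, -0.1159, 0.0554]
tool_rot: [-0.006, 0.707, 0.707, -0.001]
contact_force: [-15.5, 9.5, 20.5]
```

```bash
python3 nudge.py '[{"xyz":[0.001,0,-0.001],"jaw":0.3},{"jaw":0.3}]'; python3 nudge.py '[{"xyz":[0,0,-0.001],"jaw":0.3},{"jaw":0.3}]'; python3 - <<'E'
from h import *
print(bot.get_obs()["torque"])
t=np.mean([bot.read_camera("top").astype(float) for _ in range(3)],0).astype(np.uint8);s=bot.read_camera("side");cv2.imwrite("pics/s5.png",s);cv2.imwrite("pics/t5.png",t)
E
```

```text
t: 15.0
eef_pos: [0.5838, -0.1159, 0.056]
tool_rot: [-0.002, 0.707, 0.707, -0.0]
contact_force: [-5.9, 6.1, 6.1]
gripper_width: 0.503
grasp_force: 51.9
t: 15.2
eef_pos: [0.584, -0.1158, 0.0566]
tool_rot: [-0.002, 0.707, 0.707, -0.0]
contact_force: [-3.0, 4.2, 0.1]
gripper_width: 0.504
grasp_force: 51.3
[ 1.06537267  0.62888115 -0.32981296]
```

```bash
for i in 1 2 3 ; do python3 nudge.py '[{"xyz":[0,0.001,0],"jaw":0.3},{"jaw":0.3}]' | grep -E "eef|contact|rot"; done
```

```text
eef_pos: [0.5851, -0.1158, 0.0564]
tool_rot: [-0.002, 0.707, 0.707, -0.0]
contact_force: [-3.4, 5.3, 0.7]
eef_pos: [0.5861, -0.1158, 0.0564]
tool_rot: [-0.002, 0.707, 0.707, -0.0]
contact_force: [-2.6, 5.6, 0.4]
eef_pos: [0.587, -0.1158, 0.0564]
tool_rot: [-0.002, 0.707, 0.707, -0.0]
contact_force: [-3.6, 4.1, 0.0]
```

```bash
for i in 1 2 3 ; do python3 nudge.py '[{"xyz":[0,0.001,0],"jaw":0.3},{"jaw":0.3}]' | grep -E "eef|contact"; done; python3 -c "
from station import bot;print(bot.get_obs()['torque'])"
```

```text
eef_pos: [0.5875, -0.1158, 0.0563]
contact_force: [-4.9, 5.7, 1.9]
eef_pos: [0.5876, -0.1158, 0.0562]
contact_force: [-7.1, 4.7, 3.4]
eef_pos: [0.5875, -0.1158, 0.0561]
contact_force: [-8.8, 5.7, 6.7]
[ 1.13562478  2.04296698 -0.34753659]
```

```bash
python3 nudge.py '[{"xyz":[0.001,-0.002,0],"jaw":0.3},{"jaw":0.3},{"jaw":0.6},{"jaw":0.6},{"jaw":0.6},{"xyz":[0,0,-0.01],"jaw":0.6},{"xyz":[0,0,-0.03],"jaw":0.6},{"xyz":[0,0,-0.04],"jaw":0.6},{"xyz":[0.04,0,-0.02],"jaw":0.2},{"xyz":[0.05,0,0],"jaw":0},{"xyz":[0.05,0,0],"jaw":0},{"xyz":[0.04,0,0],"jaw":0},{"jaw":0}]'
python3 - <<'E'
from h import *
t=np.mean([bot.read_camera("top").astype(float) for _ in range(3)],0).astype(np.uint8);s=np.mean([bot.read_camera("side").astype(float) for _ in range(3)],0).astype(np.uint8);cv2.imwrite("pics/s6.png",s);cv2.imwrite("pics/t6.png",t)
a=crop(t,360,160,110,90,4);b=crop(s,330,140,70,90,5)
Z=np.zeros((max(a.shape[0],b.shape[0]),a.shape[1]+b.shape[1],3),np.uint8);Z[:a.shape[0],:a.shape[1]]=a;Z[:b.shape[0],a.shape[1]:]=b
cv2.imwrite("pics/g6.png",Z);print(Z.shape)
E
```

```text
t: 17.9
eef_pos: [0.5898, 0.0713, 0.158]
tool_rot: [-0.001, 0.703, 0.711, 0.002]
contact_force: [-0.0, -0.0, -0.3]
gripper_width: -0.003
grasp_force: 0.0
(450, 790, 3)
```

View pics/g6.png

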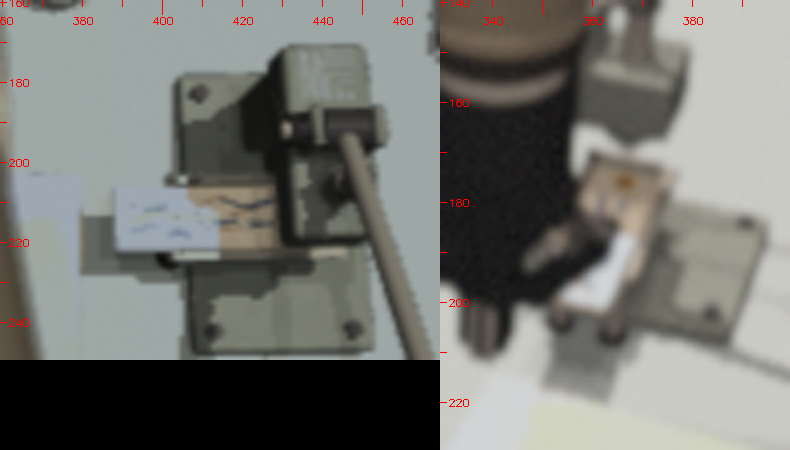

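```bash
python3 nudge.py '[{"xyz":[-0.03,0,0],"jaw":0},{"xyz":[-0.04,-0.002,0.01],"jaw":0},{"xyz":[-0.03,0,0.02],"jaw":0},{"xyz":[-0.02,0,0.03],"jaw":0},{"xyz":[-0.01,0,0.03],"jaw":0},{"xyz":[0,0,0.012],"jaw":0},{"jaw":0},{"xyz":[-0.006,0,0],"jaw":0},{"xyz":[-0.004,0,0],"jaw":0},{"jaw":0}]'; for i in 1 2 3 4; do python3 nudge.py '[{"xyz":[-0.002,0,0],"jaw":0},{"jaw":0}]' | grep -E "eef|contact"; done
```

```text
t: 19.2
eef_pos: [0.5886, -0.0777, 0.0567]
tool_rot: [0.001, 0.707, 0.707, 0.001]
contact_force: [-0.4, -0.5, -0.1]
gripper_width: -0.003
grasp_force: 0.0
eef_pos: [0.5879, -0.0791, 0.0558]
contact_force: [0.5, 0.1, -0.3]
eef_pos: [0.5876, -0.0813, 0.0554]
contact_force: [0.3, -0.8, -0.6]
eef_pos: [0.5875, -0.0834, 0.0553]
contact_force: [-0.6, 0.2, 0.7]
eef_pos: [0.5875, -0.0855, 0.0553]
contact_force: [-0.2, -0.2, 0.7]
```

```bash
for i in 1 2 3 4 5; do python3 nudge.py '[{"xyz":[-0.001,0,0],"jaw":0},{"jaw":0}]' | grep -E "eef|contact"; done
```

```text
eef_pos: [0.5876, -0.0862, 0.0553]
contact_force: [0.1, 0.5, -0.3]
eef_pos: [0.5876, -0.0872, 0.0553]
contact_force: [-0.3, -0.2, 0.6]
eef_pos: [0.5876, -0.0883, 0.0553]
contact_force: [0.7, 0.1, -1.0]
eef_pos: [0.5875, -0.0892, 0.0553]
contact_force: [-0.2, 0.8, 0.1]
eef_pos: [0.5876, -0.0894, 0.0553]
contact_force: [-0.2, 2.6, 0.1]
```

```bash
python3 nudge.py '[{"xyz":[-0.001,0,0],"jaw":0},{"jaw":0}]' | grep contact; python3 nudge.py '[{"xyz":[0.02,0,0],"jaw":0},{"xyz":[0,-0.02,-0.03],"jaw":0},{"xyz":[0,-0.03,-0.02],"jaw":0},{"xyz":[-0.03,0,0],"jaw":0},{"xyz":[-0.03,0,0],"jaw":0},{"xyz":[-0.011,0,0.02],"jaw":0},{"xyz":[0,0,0.02],"jaw":0},{"xyz":[0,0,0.002],"jaw":0},{"jaw":0},{"jaw":0}]'
```

```text
contact_force: [-1.2, 4.8, 2.1]
t: 22.2
eef_pos: [0.5382, -0.142, 0.064]
tool_rot: [0.0, 0.707, 0.707, 0.0]
contact_force: [-0.3, 0.1, -0.0]
gripper_width: 0.002
grasp_force: 0.0
```

```bash
python3 nudge.py '[{"xyz":[0,0.004,0.001],"jaw":0},{"xyz":[0,0.003,0],"jaw":0},{"jaw":0}]' | grep -E "eef|contact"; for i in 1 2 3 4 5 6; do python3 nudge.py '[{"xyz":[0,0.0015,0],"jaw":0},{"jaw":0}]' | grep -E "eef|contact"; done
```

```text
eef_pos: [0.5456, -0.1418, 0.0628]
contact_force: [0.2, 1.5, 0.2]
eef_pos: [0.5463, -0.142, 0.0624]
contact_force: [0.5, -0.2, -0.2]
eef_pos: [0.5478, -0.1421, 0.0623]
contact_force: [0.3, 0.4, -0.8]
eef_pos: [0.5493, -0.142, 0.0623]
contact_force: [0.6, 0.0, 0.0]
eef_pos: [0.5508, -0.142, 0.0623]
contact_force: [0.9, -0.4, 0.1]
eef_pos: [0.5523, -0.1421, 0.0623]
contact_force: [-0.3, 0.0, -0.3]
eef_pos: [0.5538, -0.1421, 0.0623]
contact_force: [-0.2, 0.7, 0.3]
```

```bash
for i in 1 2 3 4 5; do python3 nudge.py '[{"xyz":[0,0.0015,0],"jaw":0},{"jaw":0}]' | grep -E "eef|contact"; done
```

```text
eef_pos: [0.5553, -0.142, 0.0623]
contact_force: [-1.0, 0.3, 0.5]
eef_pos: [0.5568, -0.1421, 0.0623]
contact_force: [0.7, 0.0, 0.6]
eef_pos: [0.5581, -0.1421, 0.0622]
contact_force: [0.4, 0.5, -0.2]
eef_pos: [0.5583, -0.142, 0.062]
contact_force: [-5.2, 0.2, 3.1]
eef_pos: [0.5584, -0.142, 0.0618]
contact_force: [-9.0, 0.9, 6.6]
```

```bash
python3 nudge.py '[{"xyz":[0,-0.01,0],"jaw":0},{"xyz":[0.01,-0.01,-0.03],"jaw":0},{"xyz":[0.03,0,-0.05],"jaw":0},{"xyz":[0.02,0,-0.05],"jaw":0},{"xyz":[0,0,-0.05],"spin":0.14,"jaw":0.3},{"xyz":[0,0,-0.05],"spin":0.14,"jaw":0.7},{"xyz":[0,0,-0.05],"spin":0.14,"jaw":0.7},{"xyz":[0,0,-0.02],"spin":0.14,"jaw":0.7},{"spin":0.14,"jaw":0.7},{"spin":0.14,"jaw":0.7},{"spin":0.14,"jaw":0.7},{"spin":0.14,"jaw":0.7},{"spin":0.14,"jaw":0.7},{"spin":0.14,"jaw":0.7},{"spin":0.14,"jaw":0.7},{"jaw":0.7}]'; python3 to.py .44 -.2245 .36 -1.5708;python3 to.py .44 -.2245 .36 1.5708
```

```text
t: 26.3
eef_pos: [0.5414, -0.0877, 0.3517]
tool_rot: [-0.0, 1.0, 0.015, 0.001]
contact_force: [0.2, 0.4, 0.0]
gripper_width: 0.699
grasp_force: 0.0
turn 0.0298 disp [-0.1014  0.1368 -0.0083] q7 -1.36 tilt [ 0.002  0.    -1.   ] yaw -1.5410 t 26.3
turn -3.1118 disp [ 0.1014 -0.1368 -0.0083] q7 -1.36 tilt [ 0.002  0.    -1.   ] yaw -1.5410 t 26.3
```

```bash
python3 nudge.py '[{"xyz":[0,0,-0.008],"spin":0.03,"jaw":0.7},{"xyz":[-0.034,0,0],"jaw":0.7},{"xyz":[-0.034,0.03,0],"jaw":0.7},{"xyz":[-0.0334,0.04,0],"jaw":0.7},{"xyz":[0,0.04,0],"jaw":0.7},{"xyz":[0,0.027,0],"jaw":0.7},{"jaw":0.7},{"jaw":0.7}]'; python3 to.py .44 -.2245 .295 -1.5708
```

```text
t: 27.1
eef_pos: [0.4412, -0.2233, 0.3595]
tool_rot: [-0.0, 1.0, 0.001, 0.0]
contact_force: [0.6, 1.3, 0.2]
gripper_width: 0.698
grasp_force: 0.0
turn 0.0022 disp [-0.0012  0.0012  0.0645] q7 -1.16 tilt [ 0.001  0.    -1.   ] yaw -1.5686 t 27.1
```

```bash
python3 nudge.py '[{"xyz":[0,0,0.02],"jaw":0.7},{"xyz":[0,0,0.02],"jaw":0.7},{"xyz":[0,0,0.015],"jaw":0.7},{"xyz":[0,0,0.009],"jaw":0.7},{"jaw":0.7}]'; python3 nudge.py '[{"jaw":0},{"jaw":0},{"jaw":0},{"jaw":0},{"jaw":0},{"jaw":0}]' 60
```

```text
t: 27.6
eef_pos: [0.4409, -0.2218, 0.2946]
tool_rot: [-0.0, 1.0, 0.002, -0.001]
contact_force: [-0.5, 0.3, -0.6]
gripper_width: 0.697
grasp_force: 0.0
t: 28.2
eef_pos: [0.4415, -0.2248, 0.2965]
tool_rot: [0.001, 1.0, -0.0, 0.001]
contact_force: [-0.4, -6.0, 3.0]
gripper_width: 0.342
grasp_force: 58.9
```

```bash
python3 nudge.py '[{"xyz":[-0.005,0,0.0078],"jaw":0},{"xyz":[-0.0049,0,0.0081],"jaw":0},{"xyz":[-0.0044,0,0.0082],"jaw":0},{"xyz":[-0.0041,0,0.0084],"jaw":0},{"xyz":[-0.0037,0,0.0086],"jaw":0},{"xyz":[-0.0034,0,0.0087],"jaw":0},{"xyz":[-0.003,0,0.0089],"jaw":0},{"xyz":[-0.0026,0,0.0089],"jaw":0},{"xyz":[-0.0022,0,0.0091],"jaw":0},{"xyz":[-0.0018,0,0.0092],"jaw":0},{"jaw":0}]'
```

```text
t: 29.3
eef_pos: [0.4061, -0.2247, 0.2099]
tool_rot: [0.001, 1.0, -0.0, 0.001]
contact_force: [-2.9, -3.9, 6.1]
gripper_width: 0.342
grasp_force: 62.2
```

```bash
python3 nudge.py '[{"xyz":[-0.0014,0,0.0092],"jaw":0},{"xyz":[-0.0011,0,0.0093],"jaw":0},{"xyz":[-0.0006,0,0.0093],"jaw":0},{"xyz":[-0.0003,0,0.0094],"jaw":0},{"xyz":[0.0002,0,0.0094],"jaw":0},{"xyz":[0.0005,0,0.0093],"jaw":0},{"xyz":[0.001,0,0.0093],"jaw":0},{"xyz":[0.0013,0,0.0092],"jaw":0},{"xyz":[0.0018,0,0.0092],"jaw":0},{"xyz":[0.0021,0,0.0091],"jaw":0},{"jaw":0}]'
```

```text
t: 30.4
eef_pos: [0.413, -0.2248, 0.118]
tool_rot: [0.001, 1.0, -0.0, 0.003]
contact_force: [1.6, -3.0, 9.1]
gripper_width: 0.342
grasp_force: 66.8
```

```bash
for i in 1 2 3; do python3 nudge.py '[{"xyz":[0.0003,0,0.0015],"jaw":0},{"jaw":0}]' | grep -E "eef|contact|width"; done
```

```text
eef_pos: [0.4133, -0.2248, 0.1171]
contact_force: [2.1, -3.2, 9.1]
gripper_width: 0.34
eef_pos: [0.4136, -0.2249, 0.1157]
contact_force: [1.9, -2.7, 10.2]
gripper_width: 0.338
eef_pos: [0.414, -0.2248, 0.1143]
contact_force: [1.7, -2.4, 10.4]
gripper_width: 0.34
```

```bash
for i in 1 2 3; do python3 nudge.py '[{"xyz":[0.0004,0,0.002],"jaw":0},{"jaw":0}]' 80| grep -E "eef|contact|width"; done; python3 - <<'E'
from h import *
s=np.mean([bot.read_camera("side").astype(float) for _ in range(2)],0).astype(np.uint8);cv2.imwrite("pics/s7.png",s)
print(proj("side",[[.414,-.2248,.136],[.587,-.2253,.097],[.587,-.2253,.064],[.622,-.225,.19]]))
E
```

```text
eef_pos: [0.4145, -0.2249, 0.1123]
contact_force: [2.6, -2.8, 11.1]
gripper_width: 0.338
eef_pos: [0.4155, -0.2249, 0.1109]
contact_force: [1.1, -0.9, 18.9]
gripper_width: 0.34
eef_pos: [0.4167, -0.2249, 0.1092]
contact_force: [2.9, -0.9, 14.7]
gripper_width: 0.343
[[424.30538556 169.27576408]
 [367.47102694 168.27312978]
 [366.67469776 176.52932648]
 [358.76557588 141.30940093]]
```

```bash
python3 nudge.py '[{"xyz":[0.0004,0,0.002],"jaw":0},{"jaw":0}]' | grep -E "eef|contact|width"; python3 - <<'E'
from h import *
s=cv2.cvtColor(np.mean([bot.read_camera("side").astype(float) for _ in range(3)],0).astype(np.uint8),6);b=cv2.cvtColor(cv2.imread("pics/s6.png"),6)
for r in(100,130,150):
    for th in(.6,-.1,-.15,-.2,-.25,-.3):
        p=proj("side",[.622-r/1e3*np.cos(th),-.2253,.19+r/1e3*np.sin(th)])[0]
        print(r,th,p.round(1))
for u in(383,389,395): print(u,"now",list(s[140:184:1,u]),"\nbef",list(b[140:184,u]))
E
```

```text
eef_pos: [0.4178, -0.225, 0.1071]
contact_force: [6.4, -0.8, 12.5]
gripper_width: 0.336
100 0.6 [387.4 129.6]
100 -0.1 [390.4 150.1]
100 -0.15 [390.  151.4]
100 -0.2 [389.5 152.7]
100 -0.25 [389. 154.]
100 -0.3 [388.4 155.3]
130 0.6 [396.6 125.8]
130 -0.1 [400.2 152.8]
130 -0.15 [399.6 154.5]
130 -0.2 [398.9 156.2]
130 -0.25 [398.2 157.9]
130 -0.3 [397.3 159.5]
150 0.6 [402.9 123.3]
150 -0.1 [406.7 154.6]
150 -0.15 [406.  156.6]
150 -0.2 [405.2 158.6]
150 -0.25 [404.3 160.5]
150 -0.3 [403.3 162.3]
383 now [np.uint8(197), np.uint8(197), np.uint8(197), np.uint8(198), np.uint8(198), np.uint8(197), np.uint8(197), np.uint8(198), np.uint8(196), np.uint8(190), np.uint8(179), np.uint8(163), np.uint8(140), np.uint8(126), np.uint8(152), np.uint8(182), np.uint8(195), np.uint8(197), np.uint8(198), np.uint8(197), np.uint8(198), np.uint8(197), np.uint8(197), np.uint8(198), np.uint8(199), np.uint8(198), np.uint8(197), np.uint8(198), np.uint8(198), np.uint8(198), np.uint8(197), np.uint8(198), np.uint8(198), np.uint8(198), np.uint8(198), np.uint8(198), np.uint8(198), np.uint8(198), np.uint8(198), np.
[... 2707 characters left out ...]
98), np.uint8(194), np.uint8(184)] 
bef [np.uint8(201), np.uint8(201), np.uint8(201), np.uint8(201), np.uint8(202), np.uint8(200), np.uint8(201), np.uint8(200), np.uint8(201), np.uint8(202), np.uint8(201), np.uint8(201), np.uint8(200), np.uint8(201), np.uint8(200), np.uint8(201), np.uint8(201), np.uint8(201), np.uint8(201), np.uint8(201), np.uint8(201), np.uint8(201), np.uint8(200), np.uint8(201), np.uint8(201), np.uint8(202), np.uint8(202), np.uint8(201), np.uint8(201), np.uint8(200), np.uint8(201), np.uint8(201), np.uint8(201), np.uint8(201), np.uint8(201), np.uint8(202), np.uint8(202), np.uint8(201), np.uint8(201), np.uint8(201), np.uint8(201), np.uint8(201), np.uint8(198), np.uint8(188)]
```

```bash
for i in 1 2 3; do python3 nudge.py '[{"xyz":[-0.002,0,0],"jaw":0},{"xyz":[-0.002,0,0],"jaw":0},{"jaw":0}]' | grep -E "eef|contact|width|t:"; done
```

```text
t: 32.35
eef_pos: [0.4177, -0.2251, 0.1082]
tool_rot: [0.003, 1.0, 0.001, 0.009]
contact_force: [14.1, 1.1, 12.9]
gripper_width: 0.335
t: 32.65
eef_pos: [0.4174, -0.2251, 0.1093]
tool_rot: [0.003, 1.0, 0.001, 0.012]
contact_force: [21.5, 2.3, 14.0]
gripper_width: 0.34
t: 32.95
eef_pos: [0.4172, -0.2252, 0.1105]
tool_rot: [0.004, 1.0, 0.002, 0.015]
contact_force: [28.7, 4.1, 15.3]
gripper_width: 0.337
```

```bash
python3 nudge.py '[{"xyz":[0.006,0,0],"jaw":0},{"xyz":[-0.0021,0,-0.0091],"jaw":0},{"xyz":[-0.0018,0,-0.0092],"jaw":0},{"xyz":[-0.0013,0,-0.0092],"jaw":0},{"xyz":[-0.001,0,-0.0093],"jaw":0},{"jaw":0}]'; python3 nudge.py '[{"xyz":[-0.0005,0,-0.0093],"jaw":0},{"xyz":[-0.0002,0,-0.0094],"jaw":0},{"xyz":[0.0003,0,-0.0094],"jaw":0},{"xyz":[0.0006,0,-0.0093],"jaw":0},{"jaw":0}]'
```

```text
t: 33.55
eef_pos: [0.4113, -0.225, 0.1461]
tool_rot: [0.003, 1.0, 0.002, 0.01]
contact_force: [20.2, 0.1, 6.4]
gripper_width: 0.335
grasp_force: 81.6
t: 34.05
eef_pos: [0.4009, -0.2247, 0.1804]
tool_rot: [0.0, 1.0, -0.003, 0.002]
contact_force: [-1.7, -4.8, 4.6]
gripper_width: 0.337
grasp_force: 92.6
```

```bash
python3 nudge.py '[{"xyz":[0.0011,0,-0.0093],"jaw":0},{"xyz":[0.0014,0,-0.0092],"jaw":0},{"xyz":[0.0018,0,-0.0092],"jaw":0},{"xyz":[0.0022,0,-0.0091],"jaw":0},{"xyz":[0.0026,0,-0.0089],"jaw":0},{"jaw":0}]';python3 nudge.py '[{"xyz":[0.003,0,-0.0089],"jaw":0},{"xyz":[0.0034,0,-0.0087],"jaw":0},{"xyz":[0.0037,0,-0.0086],"jaw":0},{"jaw":0}]'
```

```text
t: 34.65
eef_pos: [0.407, -0.2247, 0.225]
tool_rot: [0.0, 1.0, -0.001, -0.002]
contact_force: [-8.1, -5.4, 4.0]
gripper_width: 0.339
grasp_force: 91.5
t: 35.05
eef_pos: [0.4125, -0.2246, 0.2501]
tool_rot: [-0.001, 1.0, -0.0, -0.007]
contact_force: [-21.7, -5.7, 11.7]
gripper_width: 0.338
grasp_force: 86.0
```

```bash
python3 nudge.py '[{"xyz":[-0.004,0,-0.001],"jaw":0},{"xyz":[0.0012,0,-0.0086],"jaw":0},{"xyz":[0.0038,0,-0.0084],"jaw":0},{"jaw":0}]'; python3 nudge.py '[{"xyz":[0.0035,0,-0.0082],"jaw":0},{"xyz":[0.0045,0,-0.0082],"jaw":0},{"jaw":0}]'
```

```text
t: 35.45
eef_pos: [0.4056, -0.2245, 0.267]
tool_rot: [-0.004, 1.0, -0.002, -0.015]
contact_force: [-56.9, 2.7, 34.1]
gripper_width: 0.193
grasp_force: 55.7
t: 35.75
eef_pos: [0.4133, -0.2248, 0.2834]
tool_rot: [-0.004, 1.0, -0.003, -0.015]
contact_force: [-53.1, 1.8, 37.2]
gripper_width: 0.001
grasp_force: 27.7
```

```bash
python3 - <<'E'
from h import *
s=cv2.cvtColor(bot.read_camera("side"),6);b=cv2.cvtColor(cv2.imread("pics/s6.png"),6)
for u in(380,386,392): print(u,"now",s[118:150,u].tolist(),"\nbef",b[118:150,u].tolist())
for th in (.4,.5,.6):print(th,proj("side",[.622-.1*np.cos(th),-.2253,.19+.1*np.sin(th)]))
E
```

```text
380 now [149, 167, 187, 196, 196, 196, 195, 195, 195, 195, 195, 190, 179, 161, 135, 114, 116, 150, 181, 193, 196, 195, 195, 195, 196, 197, 196, 196, 195, 192, 186, 178] 
bef [153, 172, 193, 200, 200, 200, 201, 201, 201, 201, 200, 195, 181, 161, 137, 115, 120, 156, 187, 198, 201, 201, 201, 201, 201, 201, 200, 201, 200, 198, 192, 183]
386 now [149, 148, 165, 188, 196, 196, 195, 195, 193, 186, 171, 150, 121, 110, 134, 168, 190, 195, 195, 197, 196, 197, 196, 195, 196, 196, 196, 196, 195, 195, 195, 196] 
bef [153, 154, 170, 192, 200, 201, 201, 201, 198, 191, 175, 152, 126, 114, 139, 174, 195, 201, 202, 201, 201, 201, 201, 201, 201, 200, 200, 201, 201, 201, 200, 201]
392 now [151, 148, 146, 165, 189, 194, 192, 184, 163, 138, 117, 114, 150, 181, 193, 194, 196, 195, 195, 195, 196, 196, 196, 194, 198, 195, 194, 196, 196, 195, 196, 196] 
bef [155, 153, 153, 170, 192, 199, 196, 181, 163, 138, 117, 120, 157, 187, 199, 201, 201, 201, 200, 201, 201, 201, 201, 200, 201, 201, 201, 201, 200, 201, 201, 202]
0.4 [[389.91381172 135.43014204]]
0.5 [[388.80689954 132.47618844]]
0.6 [[387.37462401 129.59118442]]
```

```bash
python3 nudge.py '[{"xyz":[-0.008,0,0],"jaw":0},{"xyz":[-0.008,0,0],"jaw":0},{"jaw":0}]'; python3 nudge.py '[{"xyz":[0,-0.03,0],"jaw":0},{"xyz":[0,-0.04,0],"jaw":0},{"xyz":[0,-0.04,0],"jaw":0},{"xyz":[0.03,-0.03,0],"spin":-0.14,"jaw":0.6},{"spin":-0.14,"jaw":0.6},{"spin":-0.14,"jaw":0.6},{"spin":-0.14,"jaw":0.6},{"spin":-0.14,"jaw":0.6},{"spin":-0.14,"jaw":0.6},{"spin":-0.14,"jaw":0.6},{"spin":-0.14,"jaw":0.6},{"spin":-0.14,"jaw":0.6},{"spin":-0.14,"jaw":0.6},{"spin":-0.14,"jaw":0.6},{"spin":-0.03,"jaw":0.6}]'; python3 to.py .5875 -.116 .12 0
```

```text
t: 36.1
eef_pos: [0.4118, -0.2227, 0.2851]
tool_rot: [-0.001, 1.0, 0.0, 0.0]
contact_force: [0.7, 0.1, 0.7]
gripper_width: 0.002
grasp_force: 0.0
t: 37.6
eef_pos: [0.443, -0.0823, 0.2853]
tool_rot: [0.0, 0.706, 0.709, 0.0]
contact_force: [0.4, 1.1, -0.4]
gripper_width: 0.602
grasp_force: 0.0
turn 0.0040 disp [-0.0337  0.1445  0.1653] q7 0.08 tilt [ 0.001  0.    -1.   ] yaw 0.0040 t 37.6
```

```bash
python3 - <<'E'
from h import *
t=bot.read_camera("top").astype(int).mean(2);b=cv2.imread("pics/t6.png").astype(int).mean(2)
for v in(200,204,206,212,218,220,222,224):print(v,"n",t[v,380:430:4].astype(int).tolist(),"b",b[v,380:430:4].astype(int).tolist())
E
python3 nudge.py '[{"xyz":[0,0.05,0.02],"spin":0.004,"jaw":0.65},{"xyz":[-0.01,0.05,0.04],"jaw":0.65},{"xyz":[-0.0237,0.0445,0.04],"jaw":0.65},{"xyz":[0,0,0.03],"jaw":0.65},{"xyz":[0,0,0.035],"jaw":0.65},{"jaw":0.65},{"jaw":0.65}]'; python3 to.py .5875 -.116 .058 0
```

```text
200 n [161, 160, 160, 160, 160, 160, 81, 65, 64, 54, 54, 54, 19] b [163, 164, 164, 164, 164, 164, 82, 67, 65, 55, 56, 54, 19]
204 n [163, 160, 161, 160, 160, 144, 111, 63, 81, 77, 77, 66, 42] b [167, 163, 164, 164, 164, 146, 115, 65, 82, 80, 80, 69, 42]
206 n [163, 160, 158, 162, 162, 151, 99, 74, 83, 83, 84, 81, 60] b [167, 164, 160, 165, 165, 154, 101, 75, 85, 86, 86, 83, 62]
212 n [147, 157, 143, 164, 143, 146, 164, 161, 155, 131, 92, 102, 80] b [151, 160, 146, 167, 148, 146, 168, 165, 159, 135, 106, 103, 82]
218 n [115, 93, 112, 162, 164, 164, 140, 162, 163, 132, 134, 117, 87] b [118, 96, 114, 165, 167, 167, 138, 167, 167, 135, 136, 119, 89]
220 n [117, 93, 104, 164, 164, 164, 164, 162, 152, 121, 126, 115, 89] b [120, 95, 107, 167, 168, 167, 167, 167, 168, 134, 136, 120, 90]
222 n [115, 93, 91, 127, 127, 123, 121, 125, 37, 57, 59, 64, 65] b [118, 95, 93, 131, 131, 127, 135, 128, 128, 95, 98, 90, 67]
224 n [112, 93, 81, 66, 67, 14, 136, 141, 22, 60, 68, 67, 52] b [116, 96, 84, 67, 68, 13, 140, 146, 145, 79, 78, 78, 56]
t: 38.35
eef_pos: [0.5618, -0.1095, 0.1398]
tool_rot: [-0.0, 0.709, 0.705, -0.0]
contact_force: [0.4, -0.6, 0.8]
gripper_width: 0.647
grasp_force: 0.0
turn -0.0054 disp [-0.0065  0.0257  0.0818] q7 0.42 tilt [-0.001 -0.    -1.   ] yaw -0.0054 t 38.35
```

```bash
python3 nudge.py '[{"xyz":[-0.0065,0.013,0],"spin":-0.005,"jaw":0.65},{"xyz":[0,0.0127,0],"jaw":0.65},{"xyz":[0,0,0.03],"jaw":0.65},{"xyz":[0,0,0.03],"jaw":0.65},{"xyz":[0,0,0.014],"jaw":0.65},{"xyz":[0,0,0.006],"jaw":0.65},{"xyz":[0,0,0.002],"jaw":0.65},{"jaw":0.65}]'; python3 to.py .5875 -.116 .0565 0
```

```text
t: 39.15
eef_pos: [0.5882, -0.1164, 0.0588]
tool_rot: [0.001, 0.707, 0.707, 0.001]
contact_force: [-0.2, -0.7, -0.7]
gripper_width: 0.649
grasp_force: 0.0
turn 0.0008 disp [ 0.0004 -0.0007  0.0023] q7 0.51 tilt [ 0.002 -0.    -1.   ] yaw 0.0008 t 39.15
```

Grip, lift slightly (under the punch there are ~30 mm), then withdraw in +y.

```bash
python3 nudge.py '[{"xyz":[0,0,0.002],"jaw":0.55},{"jaw":0.3},{"jaw":0.3},{"jaw":0.3},{"jaw":0.3}]' 50; python3 nudge.py '[{"xyz":[0,0,-0.003],"jaw":0.3},{"xyz":[0,-0.002,-0.003],"jaw":0.3},{"xyz":[0.01,-0.002,0],"jaw":0.3},{"xyz":[0.02,0,0],"jaw":0.3},{"xyz":[0.03,0,0],"jaw":0.3},{"xyz":[0.04,0,0],"jaw":0.3},{"xyz":[0.04,0,0],"jaw":0.3},{"xyz":[0.03,0,0],"jaw":0.3},{"jaw":0.3}]'; python3 to.py .53 0 .12 1.5708; python3 to.py .53 0 .12 -1.5708
```

```text
t: 39.65
eef_pos: [0.5875, -0.1163, 0.0565]
tool_rot: [0.0, 0.707, 0.707, 0.0]
contact_force: [-3.1, -0.3, 5.4]
gripper_width: 0.51
grasp_force: 49.9
t: 40.55
eef_pos: [0.5826, 0.0613, 0.0609]
tool_rot: [-0.002, 0.704, 0.711, 0.001]
contact_force: [-0.3, 0.0, -0.7]
gripper_width: 0.506
grasp_force: 50.7
turn -1.5610 disp [ 0.0526 -0.0613 -0.0591] q7 0.22 tilt [-0.001  0.003 -1.   ] yaw 0.0098 t 40.55
turn 1.5806 disp [-0.0526  0.0613 -0.0591] q7 0.22 tilt [-0.001  0.003 -1.   ] yaw 0.0098 t 40.55
```

```bash
python3 nudge.py '[{"xyz":[0,0,-0.03],"spin":0.1,"jaw":0.3},{"xyz":[0,0,-0.02],"spin":0.14,"jaw":0.3},{"spin":0.14,"jaw":0.3},{"spin":0.14,"jaw":0.3},{"spin":0.14,"jaw":0.3},{"spin":0.14,"jaw":0.3},{"spin":0.14,"jaw":0.3},{"spin":0.14,"jaw":0.3},{"spin":0.14,"jaw":0.3},{"spin":0.14,"jaw":0.3},{"spin":0.14,"jaw":0.3},{"spin":0.14,"jaw":0.3},{"spin":0.07,"jaw":0.3},{"jaw":0.3}]'; python3 to.py .5615 -.0045 .01 -1.5708
```

```text
t: 41.95
eef_pos: [0.5827, 0.0537, 0.1112]
tool_rot: [0.0, 0.998, -0.069, -0.0]
contact_force: [0.5, -0.9, -1.1]
gripper_width: 0.501
grasp_force: 51.0
turn -0.1390 disp [-0.0212  0.0582  0.1012] q7 -1.20 tilt [-0.001 -0.001 -1.   ] yaw -1.7098 t 41.95
```

```bash
python3 nudge.py '[{"spin":-0.139,"jaw":0.3},{"xyz":[-0.01,0.025,0.01],"jaw":0.3},{"xyz":[-0.011,0.025,0.02],"jaw":0.3},{"xyz":[0,0.008,0.03],"jaw":0.3},{"xyz":[0,0,0.025],"jaw":0.3},{"xyz":[0,0,0.01],"jaw":0.3},{"xyz":[0,0,0.004],"jaw":0.3},{"jaw":0.3}]';  python3 to.py .5615 -.0045 .003 -1.5708
```

```text
t: 42.75
eef_pos: [0.5625, -0.0041, 0.0128]
tool_rot: [-0.0, 1.0, 0.001, 0.0]
contact_force: [-0.2, -0.1, 0.8]
gripper_width: 0.506
grasp_force: 51.0
turn 0.0018 disp [-0.001   0.0004  0.0098] q7 -0.87 tilt [ 0.  0. -1.] yaw -1.5690 t 42.75
```

```bash
python3 nudge.py '[{"xyz":[0,0,0.005],"jaw":0.3},{"xyz":[0,0,0.003],"jaw":0.3},{"xyz":[0,0,0.001],"jaw":0.3},{"jaw":0.3}]'|grep -E "eef|contact"; for i in 1 2 3; do python3 nudge.py '[{"xyz":[0,0,0.001],"jaw":0.3},{"jaw":0.3}]'|grep -E "eef|contact"; done
```

```text
eef_pos: [0.5622, -0.0041, 0.0036]
contact_force: [-0.2, -1.0, -0.7]
eef_pos: [0.5622, -0.0042, 0.0025]
contact_force: [-0.4, -0.3, -0.6]
eef_pos: [0.5621, -0.0042, 0.0014]
contact_force: [0.9, 0.8, -0.9]
eef_pos: [0.5622, -0.0042, 0.0004]
contact_force: [-0.3, 0.9, -0.1]
```

```bash
for i in 1 2; do python3 nudge.py '[{"xyz":[0,0,0.001],"jaw":0.3},{"jaw":0.3}]'|grep -E "eef|contact"; done
```

```text
eef_pos: [0.5622, -0.0043, 0.0003]
contact_force: [-3.2, 0.7, 10.1]
eef_pos: [0.5622, -0.0043, 0.0002]
contact_force: [-6.4, 2.6, 22.6]
```

Tips on the sheet; ease up, open, retreat, and check.

```bash
python3 nudge.py '[{"xyz":[0,0,-0.002],"jaw":0.3},{"jaw":0.53},{"jaw":0.6},{"jaw":0.6},{"jaw":0.65},{"xyz":[0,0,-0.01],"jaw":0.65},{"xyz":[0,0,-0.03],"jaw":0.65},{"xyz":[0,0,-0.05],"jaw":0.65},{"xyz":[0,0,-0.05],"jaw":0.65},{"xyz":[0,0,-0.05],"jaw":0.65},{"xyz":[0,-0.05,0],"jaw":0.65},{"xyz":[0,-0.05,0],"jaw":0.65},{"xyz":[0,-0.05,0],"jaw":0.65},{"xyz":[0,-0.05,0],"jaw":0.65},{"xyz":[0,-0.05,0],"jaw":0.65},{"jaw":0.65}]'
python3 - <<'E'
from h import *
t=np.mean([bot.read_camera("top").astype(float) for _ in range(2)],0);b=cv2.imread("pics/topavg.png").astype(float)
d=np.abs(t-b).max(2)[195:295,315:395]; sat=t[195:295,315:395]
m=((sat.max(2)-sat.min(2))>60); ys,xs=np.nonzero(m); print("brass px",len(xs),xs.mean()+315,ys.mean()+195)
if len(xs): print("eyelet",at_z("top",[xs.mean()+315,ys.mean()+195],.009))
s=(d>22).astype(int)
for r in s[::3]: print("".join(".#"[k] for k in r[::2]))
L=cv2.cvtColor(bot.read_camera("side"),6);B=cv2.cvtColor(cv2.imread("pics/s6.png"),6);print(L[118:140,386].tolist(),B[118:140,386].tolist())
E
```

```text
t: 45.75
eef_pos: [0.5608, 0.2553, 0.1899]
tool_rot: [-0.001, 1.0, 0.007, -0.0]
contact_force: [0.3, -0.3, -0.8]
gripper_width: 0.648
grasp_force: 0.0
brass px 8 352.75 264.5
eyelet [ 4.51001363e-01 -4.28211100e-04]
........................................
........................................
........................................
........................................
........................................
........................................
........................................
........................................
........................................
........................................
........................................
........................................
........................................
........................................
........................................
........................................
...............#........................
...............#........................
........................................
........................................
........................................
........................................
........................................
..................###...................
...............#...##...................
...............#........................
........................................
........................................
........................................
........................................
........................................
........................................
........................................
........................................
[78, 76, 76, 75, 74, 71, 74, 69, 68, 64, 65, 66, 60, 82, 132, 176, 198, 205, 203, 204, 204, 205] [153, 154, 170, 192, 200, 201, 201, 201, 198, 191, 175, 152, 126, 114, 139, 174, 195, 201, 202, 201, 201, 201]
```

```bash
python3 -c "
from station import bot
print(bot.hand_in())"
```

```text
the job is handed in; nothing more can be done
None
```

I set the eyelet and laid the board face up on the sheet, handing in at about 46 s. But my grip slipped off the ball late in the lever's return, so it may have sprung the last bit on its own; it was back at rest when I checked.

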